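Hold a gel cassette down on the sprung seat of its casting stand

ROBOT

A 6-joint arm with a two-finger parallel gripper is mounted at the origin on a cart in front of the work surface, level with it; the furniture and walls round the work are solid. World frame = base frame: x ahead of the robot, y to its left, z up, the work surface at z = 0. Lengths are in m, angles in rad, forces in N, time in s.
With the tool pointing down it reaches from about 0.25 to 0.775 m from the base axis. Payload 4 kg.
Tool frame: the origin (TCP) lies between the finger pads; the fingertips stand 14 mm ahead of it and the grasp point (between the pads) lies 5 mm behind it; z points along the fingers, y is the direction in which the jaws open and shut (so a half turn about z gives the same grasp; the last joint's range is limited). The gripper opens to 94 mm and grips with 3 to 60 N. Pads are 16 mm wide; open, the fingers measure 119 mm over their backs; the gripper's body (75 mm by 177 mm) begins 78 mm behind the grasp point.
Start: joints at [1.077, 0.087, 1.371, -0, 1.684, -0.103], TCP at [0.21, 0.509, 0.22] pointing down, gripper open.
Joint ranges: [-3.1, 3.1], [-0.76, 2.03], [0.27, 2.55], [-1.08, 4.22], [0.17, 2.65], [-2.57, 2.57]. Speed limits (rad/s): [2.79, 2.79, 3.14, 3.14, 3.14, 3.14].

INTERFACE

Orientations are given as [roll, pitch, yaw] about the fixed x, y, z axes, in that order (R = Rz(yaw) Ry(pitch) Rx(roll)).
In Python, from bench import robot, cams, spotter gives the robot as it stands.
- The arm moves only by the shell command python3 -m inch 'ROWS'. ROWS is JSON, a list of rows, each an object of numbers: "grip": the opening, from 0 (shut) to 1 (fully open); "dx", "dy", "dz": the shift along the tool's x, y, z in units of 25 mm (1.0 is 25 mm); "rx", "ry", "rz": the turn, a rotation vector about the tool's x, y, z in units of 5 degrees (1.0 is 5 degrees). A call has 1 to 12 rows; each row shifts and turns the pose as measured when the row begins, along the tool's axes as they then stand; what a row does not reach is not made up. A row lasts 1/8 s, in which the tool goes at most 62.5 mm and 10.7 degrees, less where a joint would pass 70% of its speed; a pose out of reach is approached as far as the arm can. A call is refused whole if a number of a shift passes 1 or a number of a turn 1, either way. A call with a gripper value outside its range is refused whole. The fingers move at their own pace and stop on an object; the grip force is fixed at half the most. Time passes only in rows, so rows that do not move let the fingers close. It gives the time, the measured TCP pose, the force and the opening at its end, in the units of the state.
- robot.get_obs(): the state, without advancing time (a new reading comes with each control period).
- cams.snapshot(name): name is "scene" or "top" or "wrist"; returns a dict with "frame" (384x512x3 uint8, red, green, blue), "intrinsics" (3x3 intrinsics, pixels), "eye" and "orientation" of the camera in the world. Camera axes: x right, y up, looking along -z (the intrinsics and any distortion apply to the point x, -y, -z); pixel columns grow to the right and rows downward; lengths in m; the calibration is good to about 2 mm. A picture is of the moment at which its call begins. There is no depth.
- robot.close_job(): hands the job in, once; it reports no verdict.
Trained networks look in a picture, given as the dict that the camera call returned (one of the last four; its "shot" number tells which), for a name from the list of things; names that differ only in an ending like _2 or _b are one class to them, and where a whole thing is asked for, a point or a joint stands for the part that bears it (a point fixed in the world has none). Each returns a list of dicts, best first, with "score" (0 to 1); they miss things now and then, are a little off and sometimes report something else, mostly with a low value. They report only what shows in the picture. A call takes as long as a camera call.
- spotter.regions_of(picture, query): "pixels" (384x512 bool, what is visible of it) and "extent" ([left, top, right, bottom] in pixels, round what is visible of it).
- spotter.place_of(picture, query): "pixel" ([column, row] in pixels: a listed point, or the origin of a listed thing).
The state is a dict: "time": time; "joint_positions": joint angles; "qvel": joint speeds; "joint_torque": joint torques, N m; "tool_pos": TCP position; "ee_rot": TCP orientation; "wrist_force": force on the tool from outside, world axes, zero at the start; "wrist_torque": the same for the moment, N m; "width": finger opening in m.
Only numpy, scipy, OpenCV 4.12 (cv2) and the standard library are available. Lean on these libraries where they do the work, as an engineer would, in place of code of your own. Each camera call takes 0.05 s, during which the arm holds its last target.

TASK

Take the gel cassette with the blue tab out of the rack, slide it foot first into the slot of the casting stand, and press it down against the sprung seat, without ramming it, until both ends of its black crossbar rest firmly on the steel stop strips. Finish while still gripping the tab and pushing down clearly harder than the spring pushes back, so that the crossbar stays tight on the stops: do not let go or ease off. Leave the orange-tabbed cassette standing in the rack and the other things where they are.

Things in the scene. Friction and masses are not known exactly. Their poses are not given: they have to be found in the camera images.
- blue_cassette_tab (a point): Centre of the blue grip tab of the cassette to be loaded: tab 12 mm thick (x), 44 wide (y), 42 high. The point is 21 mm above the top of the black crossbar, 31 mm above its underside and 101 mm above the foot. Axes: z up, x across the 12 mm thickness (grasp across x), y along the width. Turned by half a turn about z the cassette is the same.
- blue_cassette_bar (a point): Centre of the underside of the blue cassette's black crossbar (28 mm in x, 84 in y, 10 high); 31 mm under the tab's centre, 70 mm above the foot; same axes as the tab.
- blue_cassette: The whole blue-tabbed cassette, one rigid upright piece 122 mm tall, about 0.1 kg; origin at the centre of its foot, axes as the tab. Below the crossbar a flat white body 12 mm thick (x), 60 wide (y), 70 high with the foot, whose lowest 6 mm taper to 8 x 52 mm.
- orange_cassette_tab (a point): Centre of the orange grip tab of a second, otherwise identical cassette (same sizes and axes) that stays in the rack.
- rack: White block with two pockets on a grey foot plate, fixed to the bench, 70 x 204 mm, 46 mm high; origin under its centre. Pockets 48 mm either side of it along its y, 40 mm deep, 1.5 mm play each side. The cassettes stand upright in them, widths along the rack's y, feet 6 mm above the bench; either may be in either pocket.
- stand_top (a point): Centre of the mouth of the casting stand's upright slot, level with the top faces of the two steel stop strips (94 mm above the bench) on which the crossbar's ends come to rest. Slot 15 mm (x) by 63 mm (y) for the 12 x 60 mm body; front and back walls end 7 mm below this point. Axes: z up, x across the slot's narrow side, y along it.
- stand: The casting stand, fixed to the bench: grey case 45 x 89 mm on an aluminium base plate 90 x 126 x 10 mm, with its seat and stop strips; origin under its centre on the bench, axes as stand_top.
- stops: The two steel strips on top of the stand's end walls, 45 x 9.5 x 4 mm, the hard stop for the crossbar; origin as the stand's.
- seat (a joint): Travel (m) of the sprung rubber-topped seat in the slot: 0 when up (face 58 mm below the strips' tops), growing as it is pressed. Yields from about 3 N and pushes back about 7 N at 0.012, where the crossbar meets the strips. The cassette's weight alone does not move it: unpressed, the crossbar stands 12 mm above the strips.
- timer: White kitchen-type timer, 66 x 66 x 18 mm, lying behind the work; origin under its centre. Bystander.
- marker_3: Blue-capped white marker pen, 143 mm long, 14 mm high, lying behind the work; origin under its centre. Bystander.

How it is judged:
On the way, in this order (a step that is already met when the one before it is completed fails the run):
1. the blue cassette is lifted clear of the rack (height (world z) of blue_cassette above 0.055 m and contact force between the fingers and blue_cassette above 1 N), for 0.1 s.
2. its foot is in the slot of the stand (horizontal distance between blue_cassette_bar and stand_top below 0.006 m and angle between the y axis of blue_cassette and the y axis of stand, either way round below 0.09 rad and angle between blue_cassette's own z axis and vertical below 0.09 rad and z of blue_cassette_bar in the frame of stand_top below 0.05 m), for 0.1 s.
At the end, for the whole second after the job is handed in: For the last second the blue cassette is upright in the slot (6 mm, 0.09 rad), its crossbar on the stops (gap < 2.5 mm, > 1.5 N on the strips, < 45 N in all), seat pressed > 9.5 mm, fingers still on it (> 2 N), at rest; the orange cassette within 15 mm of its place (horizontal distance between blue_cassette_bar and stand_top below 0.006 m and angle between the y axis of blue_cassette and the y axis of stand, either way round below 0.09 rad and angle between blue_cassette's own z axis and vertical below 0.09 rad and z of blue_cassette_bar in the frame of stand_top below 0.0025 m and value of joint seat above 0.0095 m and contact force between blue_cassette and stops above 1.5 N and contact force between blue_cassette and stand below 45 N and contact force between the fingers and blue_cassette above 2 N and linear speed of blue_cassette below 0.01 m/s and distance of orange_cassette_tab from where it was at the start of the episode below 0.015 m); the arm keeps its last pose, push and grip.
It fails at once if the orange-tabbed cassette is pulled or knocked out of place (distance of orange_cassette_tab from where it was at the start of the episode above 0.02 m).
It fails at once if the cassette is rammed into the stand (more than 70 N) (contact force between blue_cassette and stand above 70 N).
It fails at once if the timer or the marker is pushed away (distance of any of timer, marker_3 from where it was at the start of the episode above 0.03 m).
It also fails if it takes over 61 s, if anything falls off the work surface, if the arm or the gripper's body presses on something with over 40 N, if the wrist force passes 120 N, or if a joint passes its speed limit or range.

## Working session

There is one attempt and no reset: what is moved stays moved. The work goes in short steps, Python scripts to look and compute and a shell command to move; the robot and the scene stay as the last step left them, time stands still between calls to the robot, and variables do not carry over. Pictures are saved under pics/ and viewed, and the job is handed in when it is done.

```bash
ls; mkdir -p pics
cat > h.py <<'E'
import numpy as np, cv2
from bench import robot, cams, spotter
def save(p,n): cv2.imwrite('pics/'+n, cv2.cvtColor(p['frame'],cv2.COLOR_RGB2BGR))
def ray(p,px):
    K=np.array(p['intrinsics']);d=np.linalg.inv(K)@[px[0],px[1],1]
    R=np.array(p['orientation'])
    if R.shape!=(3,3):
        from scipy.spatial.transform import Rotation as Ro
        R=Ro.from_euler('xyz',R).as_matrix()
    d=R@[d[0],-d[1],-d[2]]
    return np.array(p['eye']),d/np.linalg.norm(d)
def atz(p,px,z):
    o,d=ray(p,px);return o+d*(z-o[2])/d[2]
def tri(rs):
    A=0;b=0
    for o,d in rs:
        M=np.eye(3)-np.outer(d,d);A=A+M;b=b+M@o
    x=np.linalg.solve(A,b);return x,[round(float(np.linalg.norm((np.eye(3)-np.outer(d,d))@(x-o))),4) for o,d in rs]
E
python3 - <<'E'
from h import *
np.set_printoptions(precision=4,suppress=True)
ps={}
for n in ['scene','top','wrist']:
    p=cams.snapshot(n);ps[n]=p;save(p,n+'0.png')
    print(n,p['eye'],p['orientation'],p['intrinsics'],p.keys())
Q=['blue_cassette_tab','blue_cassette_bar','orange_cassette_tab','stand_top','rack','stand']
for q in Q:
    rs=[]
    for n,p in ps.items():
        r=spotter.place_of(p,q)
        print(q,n,[(np.round(x['pixel'],1),round(x['score'],2)) for x in r[:3]])
        if r and r[0]['score']>.5 and n!='wrist': rs.append(ray(p,r[0]['pixel']))
    if len(rs)>1: print(tri(rs))
o=robot.get_obs();print({k:np.round(v,3) for k,v in o.items()})
E
```

```text
pics
scene [-0.0241 -0.5168  0.6923] [ 1.0212  0.0189 -0.6858] [[480.4234   0.     247.8163]
 [  0.     480.4234 203.5097]
 [  0.       0.       1.    ]] dict_keys(['frame', 'intrinsics', 'eye', 'orientation', 'shot'])
top [0.4821 0.2158 0.9291] [ 0.1188  0.0065 -1.5443] [[440.1616   0.     253.3511]
 [  0.     440.1616 189.3253]
 [  0.       0.       1.    ]] dict_keys(['frame', 'intrinsics', 'eye', 'orientation', 'shot'])
wrist [0.143  0.5366 0.384 ] [-0.2525  0.0019  1.1801] [[322.7046   0.     259.2291]
 [  0.     322.7046 189.6204]
 [  0.       0.       1.    ]] dict_keys(['frame', 'intrinsics', 'eye', 'orientation', 'shot'])
blue_cassette_tab scene [(array([205.4, 187. ]), 0.96)]
blue_cassette_tab top [(array([181.4, 208.1]), 0.9)]
blue_cassette_tab wrist []
(array([0.5412, 0.3572, 0.1087]), [0.0002, 0.0002])
blue_cassette_bar scene []
blue_cassette_bar top [(array([182.2, 209.7]), 0.86)]
blue_cassette_bar wrist []
orange_cassette_tab scene [(array([225.9, 202.9]), 0.86)]
orange_cassette_tab top [(array([236.3, 215.4]), 0.66)]
orange_cassette_tab wrist []
(array([0.5289, 0.2545
[... 199 characters left out ...]
cene [(array([218.2, 231.2]), 0.69)]
rack top [(array([216.1, 215.1]), 0.67), (array([235.4, 216.7]), 0.16)]
rack wrist []
(array([0.5347, 0.3018, 0.0079]), [0.0009, 0.0009])
stand scene [(array([290.5, 287.9]), 0.77)]
stand top []
stand wrist []
{'time': np.float64(1.05), 'joint_positions': array([ 1.077,  0.087,  1.371, -0.   ,  1.684, -0.103]), 'qvel': array([-0.   ,  0.002, -0.   ,  0.   ,  0.001, -0.002]), 'joint_torque': array([  0.   , -34.005, -30.261,   0.072,   0.024,  -0.   ]), 'tool_pos': array([0.21 , 0.509, 0.22 ]), 'ee_rot': array([3.141, 0.   , 2.751]), 'wrist_force': array([ 0.477, -0.088, -0.044]), 'wrist_torque': array([-0.009,  0.046, -0.009]), 'width': np.float64(0.094)}
```

View pictures.

View pics/scene0.png

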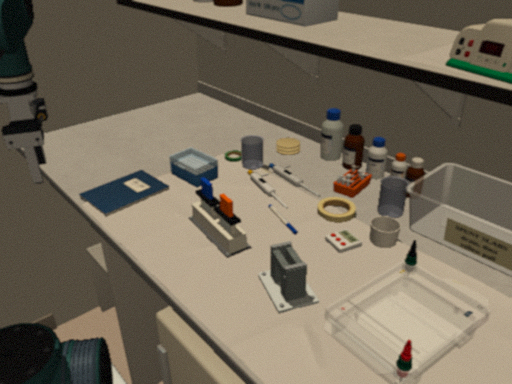

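View pics/top0.png

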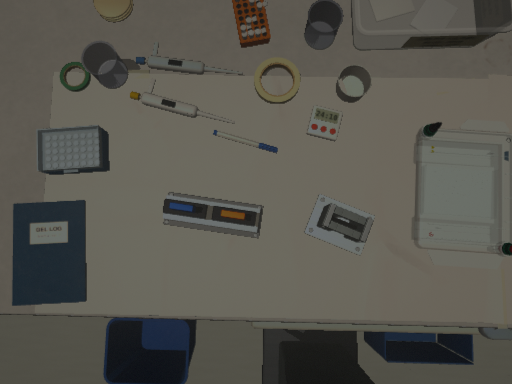

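Run:
```python
from h import *
np.set_printoptions(precision=4,suppress=True)
im=cv2.imread('pics/top0.png')
a=cv2.resize(im[180:250,155:275],None,fx=6,fy=6,interpolation=cv2.INTER_CUBIC);b=cv2.resize(im[185:260,295:385],None,fx=8,fy=8-0,interpolation=cv2.INTER_CUBIC)
cv2.imwrite('pics/ca.png',cv2.convertScaleAbs(a,alpha=1.5));cv2.imwrite('pics/cb.png',cv2.convertScaleAbs(b,alpha=1.5))
p=cams.snapshot('top')
for q,z in [('blue_cassette_tab',.128),('orange_cassette_tab',.128),('rack',0.046),('stand',0.09),('stops',.094)]:
    for r in spotter.regions_of(p,q)[:1]:
        m=r['pixels'].astype(np.uint8);ys,xs=np.nonzero(m)
        W=np.array([atz(p,(x,y),z)[:2] for x,y in zip(xs,ys)])
        c=W.mean(0);u,s,v=np.linalg.svd(W-c,full_matrices=False)
        rect=cv2.minAreaRect(W.astype(np.float32)*1000)
        d=v[0]; print(q,r['score'],len(xs),c,'ydir yaw',np.arctan2(-d[0]*np.sign(d[1]),abs(d[1])),rect)
    r=spotter.place_of(p,q)
    if r: print('   place',r[0])
```

```text
blue_cassette_tab 0.62 657 [0.5388 0.3474] ydir yaw -0.1136163122204415 ((538.7176513671875, 347.89483642578125), (81.13577270507812, 29.06760025024414), 84.89424133300781)
   place {'pixel': [184.1, 208.5], 'score': 0.55}
orange_cassette_tab 0.83 633 [0.5283 0.2583] ydir yaw -0.11385043169997457 ((528.1214599609375, 258.13323974609375), (79.56690216064453, 26.801687240600586), 82.95066833496094)
   place {'pixel': [230.6, 213.4], 'score': 0.76}
rack 0.88 2154 [0.5307 0.3006] ydir yaw -0.10468376112077199 ((534.1326293945312, 305.6336975097656), (200.00376892089844, 70.08910369873047), 83.02914428710938)
   place {'pixel': [213.9, 214.6], 'score': 0.85}
stand 0.6 2638 [0.5197 0.0591] ydir yaw -0.3527440563260293 ((519.7929077148438, 59.23915100097656), (115.0309066772461, 84.49095916748047), 68.14112091064453)
   place {'pixel': [336.8, 224.3], 'score': 0.77}
stops 0.58 244 [0.5213 0.0415] ydir yaw -0.33125360595605796 ((522.84765625, 43.76519012451172), (85.43287658691406, 43.75758743286133), 69.84892272949219)
   place {'pixel': [338.0, 225.0], 'score': 0.79}
```

View pics/ca.png

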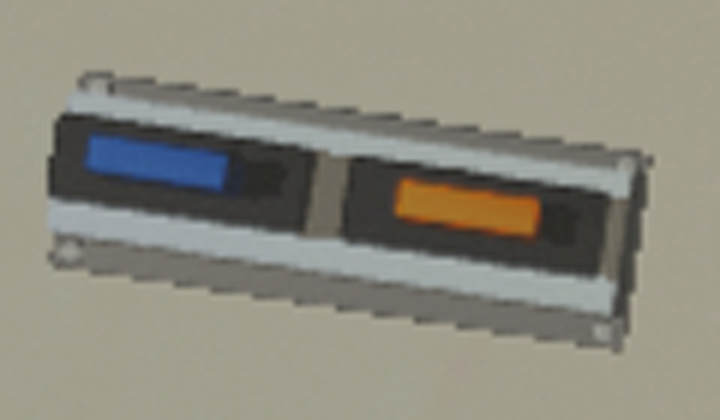

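View pics/cb.png

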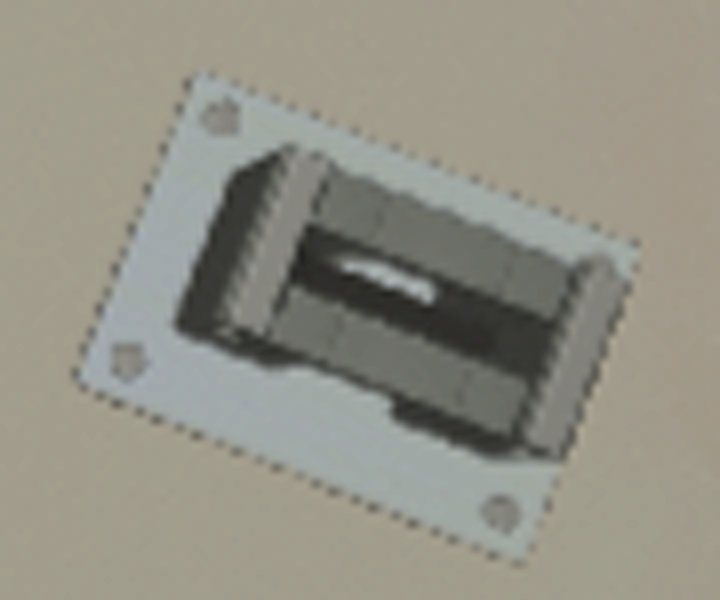

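Run:
```python
from h import *
np.set_printoptions(precision=4,suppress=True)
p=cams.snapshot('top');s=cams.snapshot('scene')
f=p['frame'].astype(int)
def rep(m,z,n):
    ys,xs=np.nonzero(m);W=np.array([atz(p,(x,y),z)[:2] for x,y in zip(xs,ys)])
    c=W.mean(0);v=np.linalg.svd(W-c,full_matrices=False)[2];d=v[0]
    print(n,len(xs),c,xs.mean(),ys.mean(),'yaw',np.arctan2(-d[0]*np.sign(d[1]),abs(d[1])),cv2.minAreaRect(W.astype(np.float32)*1000))
sub=np.zeros(f.shape[:2],bool);sub[190:240,160:265]=1
rep(sub&(f[...,2]-f[...,0]>60),.128,'blue');rep(sub&(f[...,0]-f[...,2]>60),.128,'orange')
crop=lambda L,sc,o:[(x/sc-.5+.5/sc+o[0],y/sc-.5+.5/sc+o[1]) for x,y in L]
L=np.array([atz(p,c,.094)[:2] for c in crop([(290,148),(330,155),(265,338),(222,330)],8,(295,185))])
R=np.array([atz(p,c,.094)[:2] for c in crop([(590,255),(625,265),(560,460),(525,445)],8,(295,185))])
d=L.mean(0)-R.mean(0);print('stand',(L.mean(0)+R.mean(0))/2,np.linalg.norm(d),np.arctan2(-d[0],d[1]),L,R)
B=np.array([atz(p,c,.01)[:2] for c in crop([(197,72),(637,242),(525,563),(75,378)],8,(295,185))])
print('base',B.mean(0),B, [np.linalg.norm(B[i]-B[i-1]) for i in range(4)])
d=B[0]+B[3]-B[1]-B[2];print(np.arctan2(-d[0],d[1]))
for q in ['stops','stand_top']:
    r=spotter.place_of(s,q);print(q,r[:1])
S=s
def proj(p,X):
    from scipy.spatial.transform import Rotation as Ro
    R=Ro.from_euler('xyz',p['orientation']).as_matrix();c=R.T@(np.array(X)-p['eye']);K=p['intrinsics'];return K[0][0]*c[0]/-c[2]+K[0][2],K[1][1]*c[1]/c[2]+K[1][2]
print('stops pred in scene',[proj(s,[*x,.094]) for x in np.vstack([L,R])])
save(s,'s1.png');im=cv2.imread('pics/s1.png')
cv2.imwrite('pics/cs.png',cv2.convertScaleAbs(cv2.resize(im[235:315,255:325],None,fx=7,fy=7,interpolation=cv2.INTER_CUBIC),alpha=1.5))
```

```text
blue 95 [0.5427 0.3564] 180.13684210526316 206.4 yaw -0.14020178082459994 ((542.9424438476562, 355.69091796875), (40.12850570678711, 8.308544158935547), 82.97600555419922)
orange 142 [0.5308 0.2605] 232.3732394366197 214.28169014084506 yaw -0.119812669690064 ((530.697265625, 260.39544677734375), (42.570499420166016, 10.933572769165039), 82.74526977539062)
stand [0.524  0.0437] 0.07470958536177386 -0.34045175623817814 [[0.5591 0.0759]
 [0.5576 0.0664]
 [0.5139 0.0816]
 [0.5155 0.0917]] [[ 0.5355  0.0049]
 [ 0.5333 -0.0034]
 [ 0.4871  0.0121]
 [ 0.4904  0.0203]]
base [0.5243 0.0439] [[ 0.5862  0.0863]
 [ 0.5446 -0.0286]
 [ 0.461   0.0007]
 [ 0.5054  0.1173]] [np.float64(0.08648425566175676), np.float64(0.12221321450267719), np.float64(0.088578669303177), np.float64(0.12471868970899701)]
-0.3560452592636154
stops []
stand_top [{'pixel': [288.0, 255.4], 'score': 0.82}]
stops pred in scene [(np.float64(288.9615832142264), np.float64(239.56856918450544)), (np.float64(291.5857172973006), np.float64(241.83299279927098)), (np.float64(271.23860499440326), np.float64(246.70128132036945)), (np.float64(268.58544208337037), np.float64(244.19494598576418)), (np.float64(304.94500211671186), np.float64(259.9231941273305)), (np.float64(307.14287256797246), np.float64(262.3326152388579)), (np.float64(284.66960201174004), np.float64(268.2336205547516)), (np.float64(283.0388891836172), np.float64(265.5198381718763))]
```

View pics/cs.png

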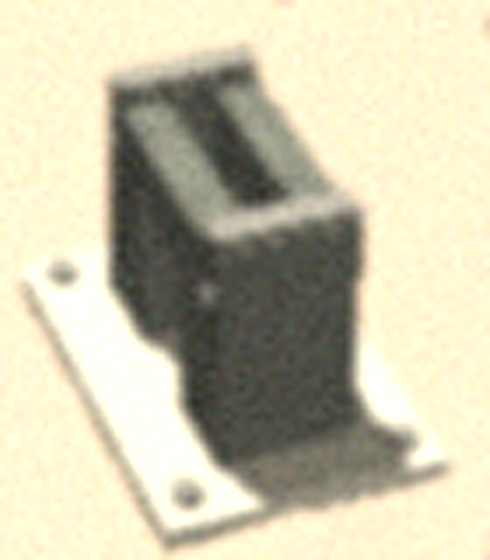

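```bash
python3 -m inch '[{"dx":-1,"dy":-0.04,"rz":1},{"dx":-1,"dy":0.05,"rz":1},{"dx":-0.99,"dy":0.13,"rz":1},{"dx":-0.98,"dy":0.22,"rz":1},{"dx":-0.95,"dy":0.3,"rz":1},{"dx":-0.92,"dy":0.39,"rz":1},{"dx":-0.89,"dy":0.46,"rz":1},{"dx":-0.84,"dy":0.54,"rz":1},{"dx":-0.79,"dy":0.61,"rz":1},{"dx":-0.74,"dy":0.68,"rz":1},{"dx":-0.67,"dy":0.74,"rz":1},{"dx":-0.61,"dy":0.8,"rz":1}]'
cat >> h.py <<'E'
def togo(x,y,z,psi):
    o=robot.get_obs();t=np.array(o['tool_pos']);r=np.array(o['ee_rot'])
    from scipy.spatial.transform import Rotation as Ro
    R=Ro.from_euler('xyz',r);G=Ro.from_euler('xyz',[np.pi,0,psi])
    print('t',round(float(o['time']),2),'pos',t.round(4),'rot',r.round(4),'F',np.round(o['wrist_force'],2),'w',round(float(o['width']),4))
    print('units shift',(R.inv().apply(np.array([x,y,z])-t)/.025).round(3),'turn',((R.inv()*G).as_rotvec()/np.radians(5)).round(3))
E
python3 -c "
from h import *
togo(.5405,.357,.2,1.45)"
```

```text
t 1.8 pos [0.2095 0.5086 0.2195] rot [3.1415 0.     2.7508] F [-0.   -0.59 -0.51] w 0.094
units shift [-14.55   -0.562   0.781] turn [ 1.0000e-03 -1.0000e-03  1.4906e+01]invalid input at $[0]: expected keys grip, dx, dy, dz, rx, ry, rz
```

```bash
python3 -m inch '[{"grip":1,"dx":-1,"dy":-0.04,"dz":0,"rx":0,"ry":0,"rz":1},{"grip":1,"dx":-1,"dy":0.05,"dz":0,"rx":0,"ry":0,"rz":1},{"grip":1,"dx":-0.99,"dy":0.13,"dz":0,"rx":0,"ry":0,"rz":1},{"grip":1,"dx":-0.98,"dy":0.22,"dz":0,"rx":0,"ry":0,"rz":1},{"grip":1,"dx":-0.95,"dy":0.3,"dz":0,"rx":0,"ry":0,"rz":1},{"grip":1,"dx":-0.92,"dy":0.39,"dz":0,"rx":0,"ry":0,"rz":1},{"grip":1,"dx":-0.89,"dy":0.46,"dz":0,"rx":0,"ry":0,"rz":1},{"grip":1,"dx":-0.84,"dy":0.54,"dz":0,"rx":0,"ry":0,"rz":1},{"grip":1,"dx":-0.79,"dy":0.61,"dz":0,"rx":0,"ry":0,"rz":1},{"grip":1,"dx":-0.74,"dy":0.68,"dz":0,"rx":0,"ry":0,"rz":1},{"grip":1,"dx":-0.67,"dy":0.74,"dz":0,"rx":0,"ry":0,"rz":1},{"grip":1,"dx":-0.61,"dy":0.8,"dz":0,"rx":0,"ry":0,"rz":1}]'
python3 -c "
from h import *
togo(.5405,.357,.2,1.45)"
```

```text
time: 3.3
tool_pos: [0.4873, 0.3762, 0.2194]
ee_rot: [-3.142, -0.001, 1.673]
wrist_force: [0.3, -0.2, -0.0]
width: 0.0941
t 3.3 pos [0.4873 0.3762 0.2194] rot [-3.1415e+00 -1.2000e-03  1.6728e+00] F [ 0.32 -0.22 -0.05] w 0.0941
units shift [-0.983  2.039  0.775] turn [-2.000e-03 -1.300e-02  2.553e+00]
```

Tracking is good. Finish centring over the tab, leaving a bit of height, then look with the wrist camera.

```bash
python3 -m inch '[{"grip":1,"dx":-0.3,"dy":0.7,"dz":0.2,"rx":0,"ry":0,"rz":0.9},{"grip":1,"dx":-0.2,"dy":0.8,"dz":0.2,"rx":0,"ry":0,"rz":0.9},{"grip":1,"dx":-0.1,"dy":0.6,"dz":0.2,"rx":0,"ry":0,"rz":0.8},{"grip":1,"dx":0,"dy":0,"dz":0,"rx":0,"ry":0,"rz":0}]'
python3 - <<'E'
from h import *
np.set_printoptions(precision=4,suppress=True)
togo(.5405,.357,.2,1.45)
p=cams.snapshot('wrist');save(p,'w1.png');print(p['eye'],p['orientation'])
for q,z in [('blue_cassette_tab',.107),('orange_cassette_tab',.107),('rack',0)]:
    for r in spotter.place_of(p,q)[:1]: print(q,r,atz(p,r['pixel'],z))
E
```

```text
time: 3.8
tool_pos: [0.5436, 0.3607, 0.2032]
ee_rot: [-3.141, -0.0, 1.436]
wrist_force: [0.2, -0.7, -0.1]
width: 0.0938
t 3.8 pos [0.5436 0.3607 0.2032] rot [-3.1406 -0.0005  1.4358] F [ 0.17 -0.66 -0.12] w 0.0938
units shift [-0.163 -0.105  0.128] turn [-0.011 -0.006 -0.162]
[0.5543 0.4332 0.3688] [-0.2528  0.0019 -0.1349]
blue_cassette_tab {'pixel': [259.0, 199.8], 'score': 0.7} [0.5433 0.3574 0.107 ]
orange_cassette_tab {'pixel': [260.8, 303.2], 'score': 0.8} [0.5316 0.2589 0.107 ]
```

View pics/w1.png

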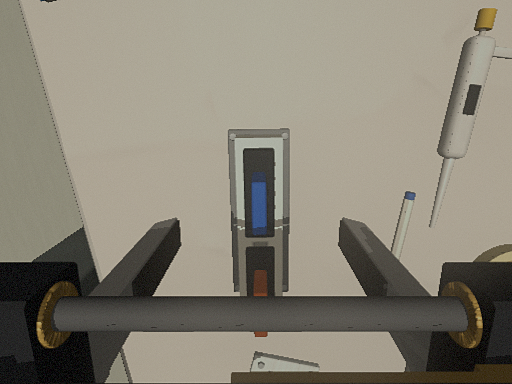

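Run:
```python
from h import *
np.set_printoptions(precision=4,suppress=True)
im=cv2.imread('pics/w1.png');cv2.imwrite('pics/cw.png',cv2.resize(im[120:250,210:310],None,fx=5,fy=5,interpolation=cv2.INTER_CUBIC))
```

```text
(no output)
```

View pics/cw.png

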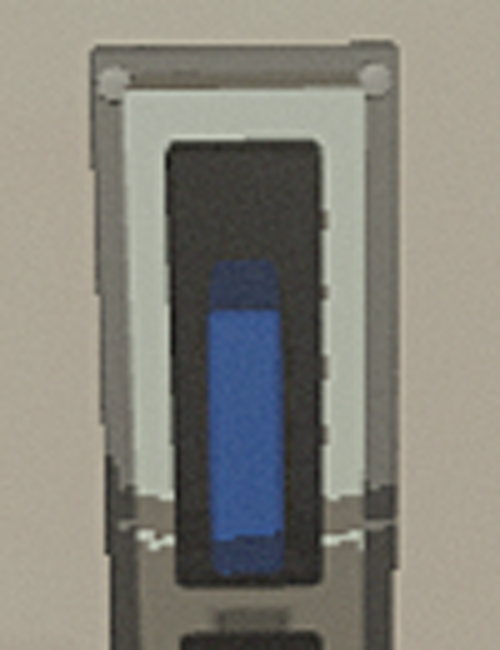

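Run:
```python
from h import *
np.set_printoptions(precision=4,suppress=True)
p=cams.snapshot('wrist')
print(p['eye'])
f=lambda x,y,z:atz(p,(210+x/5-.4,120+y/5-.4),z)
print('top',f(246,443,.128),f(246,310,.128),f(246,577,.128),'base far',f(246,260,.086),'bar',f(245,142,.086),f(250,585,.086),'rack end',f(243,45,.006))
```

```text
[0.5529 0.434  0.3705]
top [0.5422 0.3573 0.128 ] [0.5451 0.3786 0.128 ] [0.5392 0.3349 0.128 ] base far [0.545  0.3782 0.086 ] bar [0.5476 0.3992 0.086 ] [0.5374 0.3161 0.086 ] rack end [0.5485 0.4108 0.006 ]
```

Run:
```python
from h import *
togo(.5424,.357,.105,1.449)
```

```text
t 4.05 pos [0.5426 0.3618 0.205 ] rot [ 3.1406e+00 -2.2000e-03  1.4377e+00] F [ 0.53 -0.   -0.11] w 0.0944
units shift [-0.199  0.012  3.998] turn [ 0.011 -0.025 -0.129]
```

```bash
python3 -m inch '[{"grip":1,"dx":-0.2,"dy":0,"dz":0,"rx":0,"ry":0,"rz":-0.13},{"grip":1,"dx":0,"dy":0,"dz":1,"rx":0,"ry":0,"rz":0},{"grip":1,"dx":0,"dy":0,"dz":1,"rx":0,"ry":0,"rz":0},{"grip":1,"dx":0,"dy":0,"dz":0.8,"rx":0,"ry":0,"rz":0},{"grip":1,"dx":0,"dy":0,"dz":0.5,"rx":0,"ry":0,"rz":0},{"grip":1,"dx":0,"dy":0,"dz":0.3,"rx":0,"ry":0,"rz":0},{"grip":1,"dx":0,"dy":0,"dz":0,"rx":0,"ry":0,"rz":0}]'
python3 - <<'E'
from h import *
togo(.5424,.357,.105,1.449)
p=cams.snapshot('wrist');save(p,'w2.png')
E
```

```text
time: 4.92
tool_pos: [0.5414, 0.3575, 0.1168]
ee_rot: [3.135, -0.006, 1.455]
wrist_force: [-0.2, -0.5, -0.5]
width: 0.094
t 4.92 pos [0.5414 0.3575 0.1168] rot [ 3.1349 -0.0058  1.4555] F [-0.24 -0.52 -0.52] w 0.094
units shift [-0.019  0.041  0.471] turn [ 0.076 -0.067  0.074]
```

View pics/w2.png

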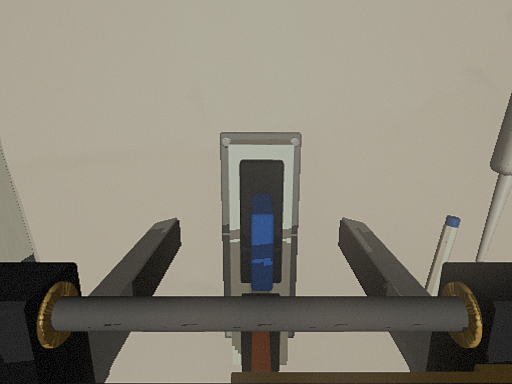

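```bash
python3 -m inch '[{"grip":1,"dx":0,"dy":0.04,"dz":0.3,"rx":0.08,"ry":-0.07,"rz":0.07},{"grip":1,"dx":0,"dy":0,"dz":0.2,"rx":0,"ry":0,"rz":0},{"grip":1,"dx":0,"dy":0,"dz":0,"rx":0,"ry":0,"rz":0}]'
python3 - <<'E'
from h import *
togo(.5424,.357,.105,1.449)
E
```

```text
time: 5.35
tool_pos: [0.5438, 0.3581, 0.1059]
ee_rot: [3.139, -0.002, 1.449]
wrist_force: [1.1, 0.1, -0.2]
width: 0.0944
t 5.35 pos [0.5438 0.3581 0.1059] rot [ 3.1389e+00 -1.8000e-03  1.4489e+00] F [ 1.14  0.11 -0.2 ] w 0.0944
units shift [-0.051 -0.051  0.037] turn [ 0.031 -0.021 -0.001]
```

```bash
python3 -m inch '[{"grip":0,"dx":-0.05,"dy":-0.05,"dz":0,"rx":0,"ry":0,"rz":0},{"grip":0,"dx":0,"dy":0,"dz":0,"rx":0,"ry":0,"rz":0},{"grip":0,"dx":0,"dy":0,"dz":0,"rx":0,"ry":0,"rz":0},{"grip":0,"dx":0,"dy":0,"dz":0,"rx":0,"ry":0,"rz":0},{"grip":0,"dx":0,"dy":0,"dz":0,"rx":0,"ry":0,"rz":0},{"grip":0,"dx":0,"dy":0,"dz":0,"rx":0,"ry":0,"rz":0},{"grip":0,"dx":0,"dy":0,"dz":0,"rx":0,"ry":0,"rz":0},{"grip":0,"dx":0,"dy":0,"dz":0,"rx":0,"ry":0,"rz":0}]'
python3 - <<'E'
from h import *
togo(.5424,.357,.105,1.449)
E
```

```text
time: 6.35
tool_pos: [0.5426, 0.3571, 0.1067]
ee_rot: [3.138, -0.003, 1.449]
wrist_force: [0.1, 0.6, -0.2]
width: 0.0173
t 6.35 pos [0.5426 0.3571 0.1067] rot [ 3.1379e+00 -2.5000e-03  1.4490e+00] F [ 0.07  0.58 -0.19] w 0.0173
units shift [-0.005 -0.007  0.066] turn [ 0.042 -0.029 -0.   ]
```

```bash
python3 -m inch '[{"grip":0,"dx":0,"dy":0,"dz":0,"rx":0,"ry":0,"rz":0},{"grip":0,"dx":0,"dy":0,"dz":0,"rx":0,"ry":0,"rz":0},{"grip":0,"dx":0,"dy":0,"dz":0,"rx":0,"ry":0,"rz":0}]'
python3 - <<'E'
from h import *
togo(.5424,.357,.105,1.449)
E
```

```text
time: 6.72
tool_pos: [0.5426, 0.3571, 0.1066]
ee_rot: [3.138, -0.003, 1.449]
wrist_force: [-0.3, -0.1, 0.2]
width: 0.0118
t 6.72 pos [0.5426 0.3571 0.1066] rot [ 3.138e+00 -2.500e-03  1.449e+00] F [-0.29 -0.07  0.17] w 0.0118
units shift [-0.005 -0.007  0.066] turn [ 0.042 -0.029 -0.001]
```

```bash
python3 -m inch '[{"grip":0,"dx":0,"dy":0,"dz":-0.4,"rx":0,"ry":0,"rz":0},{"grip":0,"dx":0,"dy":0,"dz":-0.6,"rx":0,"ry":0,"rz":0},{"grip":0,"dx":0,"dy":0,"dz":-0.8,"rx":0,"ry":0,"rz":0},{"grip":0,"dx":0,"dy":0,"dz":-0.8,"rx":0,"ry":0,"rz":0},{"grip":0,"dx":0,"dy":0,"dz":-0.8,"rx":0,"ry":0,"rz":0},{"grip":0,"dx":0,"dy":0,"dz":-0.8,"rx":0,"ry":0,"rz":0},{"grip":0,"dx":0,"dy":0,"dz":-0.8,"rx":0,"ry":0,"rz":0},{"grip":0,"dx":0,"dy":0,"dz":-0.4,"rx":0,"ry":0,"rz":0},{"grip":0,"dx":0,"dy":0,"dz":0,"rx":0,"ry":0,"rz":0}]'
python3 - <<'E'
from h import *
togo(.524,.044,.225,1.219)
E
```

```text
time: 7.85
tool_pos: [0.5426, 0.3572, 0.2546]
ee_rot: [3.132, -0.007, 1.449]
wrist_force: [-0.5, 0.2, -1.2]
width: 0.0117
t 7.85 pos [0.5426 0.3572 0.2546] rot [ 3.1316 -0.0071  1.449 ] F [-0.47  0.18 -1.19] w 0.0117
units shift [-12.532   0.773   1.104] turn [ 0.105 -0.094  2.635]
```

```bash
python3 -m inch '[{"grip":0,"dx":-0.5,"dy":0.03,"dz":0,"rx":0.1,"ry":-0.1,"rz":0.2},{"grip":0,"dx":-1,"dy":0.08,"dz":0,"rx":0,"ry":0,"rz":0.22},{"grip":0,"dx":-1,"dy":0.1,"dz":0,"rx":0,"ry":0,"rz":0.22},{"grip":0,"dx":-1,"dy":0.12,"dz":0,"rx":0,"ry":0,"rz":0.22},{"grip":0,"dx":-1,"dy":0.14,"dz":0,"rx":0,"ry":0,"rz":0.22},{"grip":0,"dx":-1,"dy":0.16,"dz":0,"rx":0,"ry":0,"rz":0.22},{"grip":0,"dx":-1,"dy":0.18,"dz":0,"rx":0,"ry":0,"rz":0.22},{"grip":0,"dx":-1,"dy":0.2,"dz":0,"rx":0,"ry":0,"rz":0.22},{"grip":0,"dx":-1,"dy":0.22,"dz":0,"rx":0,"ry":0,"rz":0.22},{"grip":0,"dx":-1,"dy":0.24,"dz":0,"rx":0,"ry":0,"rz":0.22},{"grip":0,"dx":-1,"dy":0.26,"dz":0,"rx":0,"ry":0,"rz":0.22},{"grip":0,"dx":-0.5,"dy":0.13,"dz":0,"rx":0,"ry":0,"rz":0.2}]'
python3 - <<'E'
from h import *
togo(.524,.044,.225,1.219)
E
```

```text
time: 9.35
tool_pos: [0.5161, 0.0609, 0.242]
ee_rot: [-3.119, 0.024, 1.204]
wrist_force: [-0.5, -0.1, -0.7]
width: 0.0116
t 9.35 pos [0.5161 0.0609 0.242 ] rot [-3.1195  0.024   1.2042] F [-0.45 -0.07 -0.65] w 0.0116
units shift [-0.5    0.551  0.682] turn [-0.255  0.273 -0.173]
```

```bash
python3 -m inch '[{"grip":0,"dx":-0.25,"dy":0.28,"dz":0.1,"rx":-0.25,"ry":0.27,"rz":-0.17},{"grip":0,"dx":-0.25,"dy":0.28,"dz":0.1,"rx":0,"ry":0,"rz":0},{"grip":0,"dx":0,"dy":0,"dz":0,"rx":0,"ry":0,"rz":0}]'
python3 - <<'E'
from h import *
np.set_printoptions(precision=4,suppress=True)
togo(.524,.044,.225,1.219)
for n in ['wrist','scene','top']:
    p=cams.snapshot(n);save(p,n+'3.png')
E
```

```text
time: 9.72
tool_pos: [0.5239, 0.0425, 0.2351]
ee_rot: [-3.138, 0.001, 1.216]
wrist_force: [0.6, -0.8, -0.5]
width: 0.0116
t 9.72 pos [0.5239 0.0425 0.2351] rot [-3.1376  0.0009  1.2158] F [ 0.6  -0.84 -0.54] w 0.0116
units shift [ 0.056 -0.016  0.405] turn [-0.045  0.01  -0.037]
```

View pics/wrist3.png

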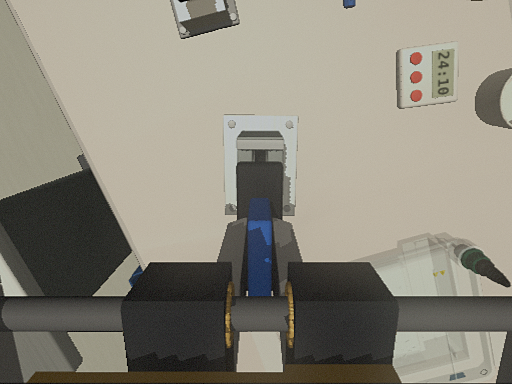

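View pics/scene3.png

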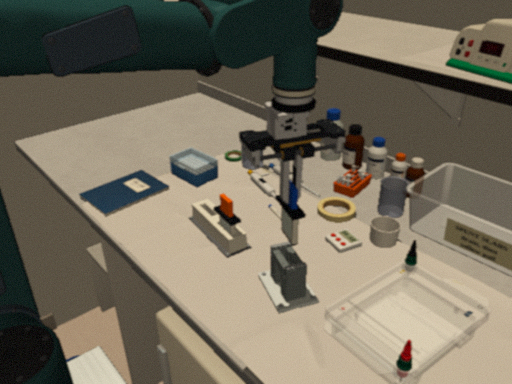

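Run:
```python
from h import *
im=cv2.imread('pics/wrist3.png');cv2.imwrite('pics/cw3.png',cv2.convertScaleAbs(cv2.resize(im[105:225,210:310],None,fx=5,fy=5,interpolation=cv2.INTER_CUBIC),alpha=1.3))
im=cv2.imread('pics/scene3.png');cv2.imwrite('pics/cs3.png',cv2.convertScaleAbs(cv2.resize(im[170:310,250:340],None,fx=4,fy=4,interpolation=cv2.INTER_CUBIC),alpha=1.5))
```

```text
(no output)
```

View pics/cw3.png

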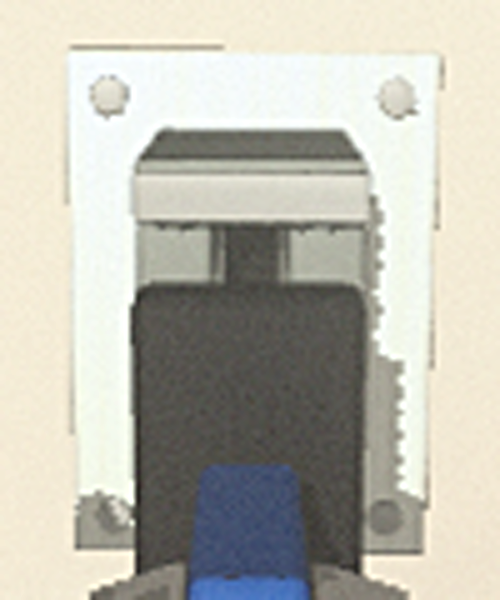

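View pics/cs3.png

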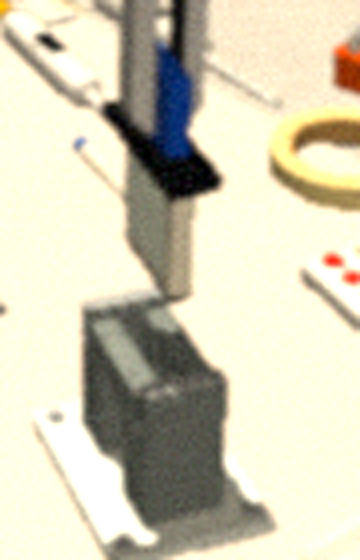

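Run:
```python
from h import *
np.set_printoptions(precision=4,suppress=True)
p=cams.snapshot('wrist');o=robot.get_obs();t=np.array(o['tool_pos']);print(t,o['ee_rot'])
f=lambda x,y,z:atz(p,(210+x/5-.4,105+y/5-.4),z)
C=[f(135,172,.094),f(369,172,.094),f(369,221,.094),f(135,221,.094)]
C=np.array(C);print(C,[np.linalg.norm(C[i]-C[i-1]) for i in range(4)])
d=(C[1]-C[0]+C[2]-C[3])[:2];yaw=np.arctan2(d[1],d[0]);print('strip yaw',yaw)
for y in (-.352,yaw):
    print('centre',C.mean(0)[:2]-np.array([-np.sin(y),np.cos(y)])*(.0445-.00475))
zb=t[2]-.0206
L,R=f(136,287,zb),f(364,287,zb);print('bar far edge',L,R,np.linalg.norm(L-R),np.arctan2(*(R-L)[[1,0]]))
y=np.arctan2(*(R-L)[[1,0]]);print('bar centre',(L+R)[:2]/2-np.array([-np.sin(y),np.cos(y)])*.042)
B=np.array([f(69,52,.01),f(438,55,.01)]);print('base',B,np.linalg.norm(B[0]-B[1]));d=(B[1]-B[0])[:2];y=np.arctan2(d[1],d[0]);print(y,B.mean(0)[:2]-np.array([-np.sin(y),np.cos(y)])*.063)
togo(.524,.044,.225,1.219)
```

```text
[0.5241 0.0434 0.2359] [-3.1391  0.0001  1.2176]
[[0.5188 0.0913 0.094 ]
 [0.5603 0.076  0.094 ]
 [0.5572 0.0673 0.094 ]
 [0.5154 0.0827 0.094 ]] [np.float64(0.009269807362520848), np.float64(0.04423608254155578), np.float64(0.009264684903738205), np.float64(0.04457352388531633)]
strip yaw -0.35293479598455035
centre [0.5242 0.042 ]
centre [0.5242 0.042 ]
bar far edge [0.5265 0.087  0.2153] [0.5515 0.0779 0.2153] 0.02655999836200725 -0.3527169691533355
bar centre [0.5245 0.043 ]
base [[0.5057 0.1174 0.01  ]
 [0.5873 0.0865 0.01  ]] 0.08723248187620965
-0.3611934164339136 [0.5242 0.043 ]
t 9.93 pos [0.5241 0.0434 0.2359] rot [-3.1391  0.0001  1.2176] F [-0.37 -0.71 -0.33] w 0.012
units shift [ 0.02  -0.011  0.436] turn [-0.029  0.002 -0.016]
```

```bash
python3 -m inch '[{"grip":0,"dx":-0.01,"dy":0,"dz":0.5,"rx":-0.03,"ry":0,"rz":0},{"grip":0,"dx":0,"dy":0,"dz":0.5,"rx":0,"ry":0,"rz":0},{"grip":0,"dx":0,"dy":0,"dz":0.3,"rx":0,"ry":0,"rz":0},{"grip":0,"dx":0,"dy":0,"dz":0,"rx":0,"ry":0,"rz":0}]'
python3 - <<'E'
from h import *
togo(.5241,.0428,.18,1.218)
E
```

```text
time: 10.42
tool_pos: [0.5233, 0.0442, 0.2001]
ee_rot: [-3.14, 0.001, 1.219]
wrist_force: [-0.1, -0.2, -1.2]
width: 0.0115
t 10.43 pos [0.5233 0.0442 0.2001] rot [-3.1398e+00  8.0000e-04  1.2192e+00] F [-0.07 -0.22 -1.23] w 0.0115
units shift [-0.042  0.049  0.802] turn [-0.021  0.009  0.014]
```

```bash
python3 -m inch '[{"grip":0,"dx":-0.04,"dy":0.05,"dz":0,"rx":0,"ry":0,"rz":0},{"grip":0,"dx":0,"dy":0,"dz":0.25,"rx":0,"ry":0,"rz":0},{"grip":0,"dx":0,"dy":0,"dz":0.25,"rx":0,"ry":0,"rz":0},{"grip":0,"dx":0,"dy":0,"dz":0.25,"rx":0,"ry":0,"rz":0},{"grip":0,"dx":0,"dy":0,"dz":0.0,"rx":0,"ry":0,"rz":0}]'
python3 - <<'E'
from h import *
togo(.5241,.0428,.17,1.218)
for n in ['scene','wrist']:
    p=cams.snapshot(n);save(p,n+'4.png')
im=cv2.imread('pics/scene4.png');cv2.imwrite('pics/cs4.png',cv2.convertScaleAbs(cv2.resize(im[170:310,250:340],None,fx=4,fy=4,interpolation=cv2.INTER_CUBIC),alpha=1.5))
E
```

```text
time: 11.05
tool_pos: [0.5246, 0.0427, 0.1806]
ee_rot: [-3.141, 0.0, 1.219]
wrist_force: [-0.4, 0.4, -0.7]
width: 0.0119
t 11.05 pos [0.5246 0.0427 0.1806] rot [-3.1409e+00  2.0000e-04  1.2190e+00] F [-0.45  0.39 -0.68] w 0.0119
units shift [-0.003 -0.021  0.425] turn [-0.007  0.002  0.012]
```

View pics/cs4.png

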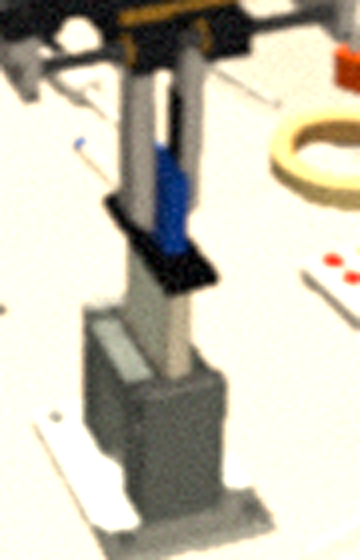

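The cassette's foot is in the slot (body enters between the walls around (175,370) in the crop), with no contact force. I'll continue down gently.

```bash
python3 -m inch '[{"grip":0,"dx":0,"dy":-0.02,"dz":0.25,"rx":0,"ry":0,"rz":0},{"grip":0,"dx":0,"dy":0,"dz":0.25,"rx":0,"ry":0,"rz":0},{"grip":0,"dx":0,"dy":0,"dz":0.25,"rx":0,"ry":0,"rz":0},{"grip":0,"dx":0,"dy":0,"dz":0.25,"rx":0,"ry":0,"rz":0},{"grip":0,"dx":0,"dy":0,"dz":0,"rx":0,"ry":0,"rz":0}]'
python3 - <<'E'
from h import *
togo(.5241,.0428,.14,1.218)
E
```

```text
time: 11.78
tool_pos: [0.5244, 0.0428, 0.1545]
ee_rot: [3.141, 0.0, 1.219]
wrist_force: [-0.2, -0.0, -0.8]
width: 0.0118
t 11.78 pos [0.5244 0.0428 0.1545] rot [3.141  0.     1.2191] F [-0.21 -0.04 -0.77] w 0.0118
units shift [-0.005 -0.012  0.581] turn [0.007 0.    0.012]
```

```bash
python3 -m inch '[{"grip":0,"dx":0,"dy":0,"dz":0.25,"rx":0,"ry":0,"rz":0},{"grip":0,"dx":0,"dy":0,"dz":0.2,"rx":0,"ry":0,"rz":0},{"grip":0,"dx":0,"dy":0,"dz":0.1,"rx":0,"ry":0,"rz":0},{"grip":0,"dx":0,"dy":0,"dz":0,"rx":0,"ry":0,"rz":0}]'
python3 - <<'E'
from h import *
togo(.5241,.0428,.1246,1.218)
E
```

```text
time: 12.28
tool_pos: [0.5246, 0.0427, 0.14]
ee_rot: [3.141, 0.0, 1.219]
wrist_force: [-0.5, -0.4, -0.9]
width: 0.012
t 12.28 pos [0.5246 0.0427 0.14  ] rot [3.1405 0.     1.2191] F [-0.5  -0.38 -0.9 ] w 0.012
units shift [-0.005 -0.02   0.615] turn [0.012 0.001 0.012]
```

```bash
python3 -m inch '[{"grip":0,"dx":0,"dy":0,"dz":0.12,"rx":0,"ry":0,"rz":0},{"grip":0,"dx":0,"dy":0,"dz":0.12,"rx":0,"ry":0,"rz":0},{"grip":0,"dx":0,"dy":0,"dz":0.12,"rx":0,"ry":0,"rz":0}]'
python3 -m inch '[{"grip":0,"dx":0,"dy":0,"dz":0.1,"rx":0,"ry":0,"rz":0},{"grip":0,"dx":0,"dy":0,"dz":0.1,"rx":0,"ry":0,"rz":0}]'
```

```text
time: 12.65
tool_pos: [0.5248, 0.0427, 0.1323]
ee_rot: [3.139, -0.0, 1.219]
wrist_force: [-1.4, 0.4, 3.2]
width: 0.0119
time: 12.9
tool_pos: [0.5248, 0.0427, 0.1282]
ee_rot: [3.139, -0.0, 1.219]
wrist_force: [-3.0, 0.7, 5.1]
width: 0.0118
```

```bash
python3 -m inch '[{"grip":0,"dx":0,"dy":0,"dz":0.08,"rx":0,"ry":0,"rz":0},{"grip":0,"dx":0,"dy":0,"dz":0.08,"rx":0,"ry":0,"rz":0}]'
python3 -m inch '[{"grip":0,"dx":0,"dy":0,"dz":0.08,"rx":0,"ry":0,"rz":0}]'
python3 -m inch '[{"grip":0,"dx":0,"dy":0,"dz":0.08,"rx":0,"ry":0,"rz":0}]'
```

```text
time: 13.15
tool_pos: [0.5248, 0.0427, 0.1249]
ee_rot: [3.138, -0.001, 1.219]
wrist_force: [-2.1, -0.4, 5.6]
width: 0.0115
time: 13.28
tool_pos: [0.5248, 0.0427, 0.1246]
ee_rot: [3.138, -0.001, 1.219]
wrist_force: [-5.4, -1.4, 15.0]
width: 0.0118
time: 13.4
tool_pos: [0.5248, 0.0427, 0.1246]
ee_rot: [3.137, -0.001, 1.219]
wrist_force: [-5.3, -1.4, 12.7]
width: 0.0117
```

```bash
python3 -m inch '[{"grip":0,"dx":0,"dy":0,"dz":0.12,"rx":0,"ry":0,"rz":0}]'
python3 - <<'E'
from h import *
for i in range(3):
    cams.snapshot('scene');togo(.5241,.0428,.1246,1.218)
E
```

```text
time: 13.52
tool_pos: [0.5248, 0.0427, 0.1245]
ee_rot: [3.136, -0.001, 1.219]
wrist_force: [-7.6, -0.9, 17.3]
width: 0.0119
t 13.57 pos [0.5248 0.0427 0.1246] rot [ 3.1360e+00 -1.3000e-03  1.2192e+00] F [-6.59  0.1  14.94] w 0.0121
units shift [-0.006 -0.028 -0.   ] turn [ 0.064 -0.015  0.014]
t 13.62 pos [0.5248 0.0427 0.1246] rot [ 3.1360e+00 -1.3000e-03  1.2191e+00] F [-6.07 -0.35 15.14] w 0.0118
units shift [-0.005 -0.028 -0.   ] turn [ 0.064 -0.015  0.013]
t 13.68 pos [0.5248 0.0427 0.1246] rot [ 3.1361e+00 -1.3000e-03  1.2192e+00] F [-6.54  0.11 15.1 ] w 0.0118
units shift [-0.005 -0.027 -0.002] turn [ 0.063 -0.014  0.013]
```

```bash
python3 -m inch '[{"grip":0,"dx":0,"dy":-0.03,"dz":0.17,"rx":0.05,"ry":0,"rz":0}]'
python3 - <<'E'
from h import *
for i in range(4):
    p=cams.snapshot('scene');togo(.5241,.0428,.1246,1.218)
for n in ['scene','wrist']:
    p=cams.snapshot(n);save(p,n+'5.png')
im=cv2.imread('pics/scene5.png');cv2.imwrite('pics/cs5.png',cv2.convertScaleAbs(cv2.resize(im[200:310,250:340],None,fx=5,fy=5,interpolation=cv2.INTER_CUBIC),alpha=1.5))
E
```

```text
time: 13.8
tool_pos: [0.5248, 0.0427, 0.1245]
ee_rot: [3.137, -0.002, 1.219]
wrist_force: [-6.3, -1.4, 21.5]
width: 0.0119
t 13.85 pos [0.5248 0.0427 0.1245] rot [ 3.1371e+00 -1.9000e-03  1.2191e+00] F [-6.66 -0.38 18.6 ] w 0.0118
units shift [-0.006 -0.027 -0.004] turn [ 0.052 -0.021  0.012]
t 13.9 pos [0.5248 0.0427 0.1245] rot [ 3.1369e+00 -1.9000e-03  1.2191e+00] F [-6.73 -2.08 17.38] w 0.0115
units shift [-0.006 -0.028 -0.002] turn [ 0.053 -0.022  0.012]
t 13.95 pos [0.5248 0.0427 0.1246] rot [ 3.1369e+00 -1.9000e-03  1.2190e+00] F [-7.48 -1.03 19.31] w 0.0119
units shift [-0.005 -0.029 -0.002] turn [ 0.054 -0.021  0.012]
t 14.0 pos [0.5248 0.0427 0.1245] rot [ 3.1370e+00 -1.9000e-03  1.2191e+00] F [-6.29 -1.18 18.06] w 0.0116
units shift [-0.005 -0.026 -0.004] turn [ 0.052 -0.021  0.012]
```

View pics/cs5.png

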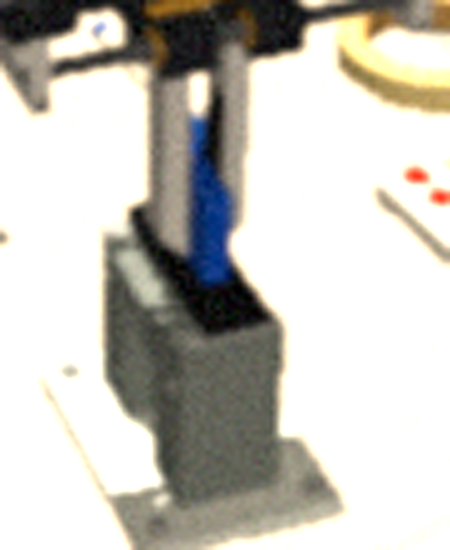

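View pics/wrist5.png

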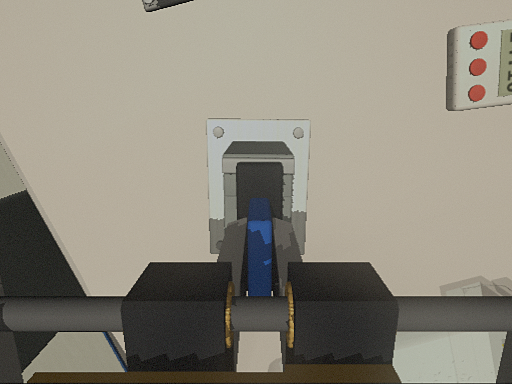

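Run:
```python
from h import *
for i in range(10): p=cams.snapshot('top')
togo(.5241,.0428,.1246,1.218)
for q in ('orange_cassette_tab',):
    r=spotter.place_of(p,q);print(r[:1])
togo(.5241,.0428,.1246,1.218)
print(robot.close_job())
togo(.5241,.0428,.1246,1.218)
```

```text
t 14.6 pos [0.5248 0.0427 0.1245] rot [ 3.1369e+00 -1.9000e-03  1.2190e+00] F [-6.93 -0.85 18.48] w 0.0117
units shift [-0.005 -0.028 -0.003] turn [ 0.053 -0.022  0.012]
[{'pixel': [346.2, 220.7], 'score': 0.69}]
t 14.65 pos [0.5248 0.0427 0.1246] rot [ 3.1369e+00 -1.9000e-03  1.2191e+00] F [-6.83 -0.8  17.97] w 0.0119
units shift [-0.005 -0.028 -0.002] turn [ 0.054 -0.022  0.013]
the job is handed in; nothing more can be done
None
the job is handed in; nothing more can be done
```

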